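# Find where the dosing wheel rubs

### The job

Somewhere in its turn the dosing wheel of the feeder rubs on the shoe beneath it. Turn the wheel round by its crank knob, feel for the place where the drag clearly rises, and leave the wheel standing in that tight spot so that the fitter can see what rubs, then let go. Do not disturb the small things lying about.

Things in the scene. Friction and masses are not known exactly. Their poses are not given: they have to be found in the camera images.
- housing: The feeder's round grey painted housing, 216 mm across the flange, 52 mm high, fixed to the table. Its origin lies on the wheel's axis at table height, z up; its -x axis points to the shoe holder.
- wheel: The aluminium dosing wheel, 180 mm across, an open pan with eight compartments, on an upright axis in the housing; rim and dividers end 76 mm above the table, the hub nut at 86 mm. Origin on the axis at table height; its x axis points to the crank knob. It turns endlessly either way with an even light drag (about 0.03 N m, 0.5 N at the knob) and stays where it is left.
- wheel_turn (a joint): Angle of the wheel, rad, counterclockwise from above; endless; at 0 the crank knob stands opposite the shoe holder. A lug hidden under the wheel, at an unknown angle, meets the shoe once a turn: over about 0.33 rad (0.17 either side of the middle) the drag rises to some 4 to 12 N at the knob while it turns. At the start the wheel does not rub; the spot is at least 0.3 rad away either way.
- crank_grip (a point): The grip point of the crank knob, on the knob's axis, 103 mm above the table and 62 mm from the wheel's axis. The knob is a black upright round sleeve, 16 mm in diameter, from 83 to 121 mm above the table, that spins freely on its pin, so it can be held in the fingers at one orientation all the way round.
- shoe_holder: Dark steel block, 22 x 34 x 46 mm, with a round screw head, on the front of the housing; it carries the sprung shoe, 16 mm long along the turn, hidden under the wheel 78 mm from the axis. Origin on the wheel's axis at table height; the block lies 111 mm along its -x. Fixed.
- petri_dish: Bystander: clear round dish, 58 mm across, 12 mm high, loose on the table. Origin at the centre of its underside.
- tally_counter: Bystander: grey hand counter, 43 x 64 x 22 mm, loose on the table. Origin on its underside.
- lead_weight: Bystander: dark plug-shaped weight, 26 mm across, 21 mm high, loose on the table. Origin at the centre of its underside.
- syringe_1: Bystander: small syringe lying on the table, 23 x 86 x 12 mm, loose. Origin on its underside.

How it is judged (in metres and radians):
On the way:
1. the wheel is turned until it rubs on the shoe (contact force between shoe_holder and wheel above 1 N), for 0.2 s.
At the end, for the whole second after the job is handed in: The wheel stands still (under 0.05 rad/s) in its tight spot: it presses on the shoe in the shoe holder with more than 1 N, as it does anywhere within about 0.15 rad of the middle of the spot (contact force between shoe_holder and wheel above 1 N and velocity of joint wheel_turn between -0.05 and 0.05 rad/s); the robot touches nothing.
It fails at once if a bystander (dish, counter, weight or syringe) is moved more than 30 mm (distance of any of petri_dish, tally_counter, lead_weight, syringe_1 from where it was at the start of the episode above 0.03 m).
It also fails if it takes over 51 s, if anything falls off the work surface, if the arm or the gripper's body presses on something with over 40 N, if the wrist force passes 120 N, or if a joint passes its speed limit or range.

### The arm

A 6-joint arm with a two-finger parallel gripper is mounted at the origin on a cart in front of the work surface, level with it; the furniture and walls round the work are solid. World frame = base frame: x ahead of the robot, y to its left, z up, the work surface at z = 0. Lengths are in m, angles in degrees, forces in N, time in s.
With the tool pointing down it reaches from about 0.35 to 0.85 m from the base axis. Payload 8.1 kg.
Tool frame: the origin (TCP) lies midway between the tips of the shut fingers; the grasp point (between the pads) lies 19 mm behind it; z points along the fingers, y is the direction in which the jaws open and shut (so a half turn about z gives the same grasp; the last joint's range is limited). The gripper opens to 93 mm and grips with 3 to 60 N. Pads are 15 mm wide; open, the fingers measure 128 mm over their backs; the gripper's body (75 mm by 188 mm) begins 65 mm behind the grasp point.
Start: joints at [60.882, 7.471, 85.268, -0, 87.261, -4.893], TCP at [0.246, 0.547, 0.219] pointing down, gripper open.
Joint ranges: [-169.43, 169.43], [-51.17, 129.36], [1.28, 143.12], [-76.62, 256.62], [0, 156.53], [-152.29, 152.29]. Speed limits (degrees/s): [136.94, 136.94, 159.86, 180, 180, 180].

### API

Orientations are given as a 3x3 rotation matrix whose columns are the frame's x, y, z axes.
In Python, from workcell import arm, eyes, workorder gives the robot as it stands.
- The arm moves only by the tool move_arm, never from a script. Its argument "rows" is a list of rows, each an object of numbers: "dx", "dy", "dz": the shift along the world's x, y, z scaled (see below); "turn": the turn about the world's z scaled (see below); "jaw": the opening, from 0 (shut) to 1 (fully open). A call has exactly 5 rows; each row is the pose to reach, as a shift and turn from the pose commanded when the call began; what a row does not reach only later rows make up. The controller multiplies each number of a shift by 300 mm and each number of a turn by 30 degrees. A row lasts 1/10 s, in which the tool goes at most 50 mm and 8.59 degrees, less where a joint would pass 70% of its speed; a pose out of reach is approached as far as the arm can. A call with a number of a shift or a turn outside -1 to 1 is refused whole. A call with a gripper value outside its range is refused whole. The fingers move at their own pace and stop on an object; "force" is the grip in N (left out, the last holds). Time passes only in rows, so rows that repeat a pose let the fingers close, or fill a call up. It gives the time, the measured TCP pose, the force and the opening at its end, in the units of the state.
- arm.observe(): the state, without advancing time (a new reading comes with each control period).
- eyes.camera(name): name is "side" or "top"; returns a dict with "color" (384x512x3 uint8, red, green, blue), "mtx" (3x3 intrinsics, pixels), "world_to_cam" (4x4, takes a point from world to camera coordinates). Camera axes: x right, y down, z forward; pixel columns grow to the right and rows downward; lengths in m; the calibration is good to about 2 mm. A picture is of the moment at which its call begins. There is no depth.
- workorder.hand_in(): hands the job in, once; it reports no verdict.
The state is a dict: "clock": time; "joints": joint angles; "joint_velocities": joint speeds; "joint_torque": joint torques, N m; "eef_pos": TCP position; "eef_rot": TCP orientation; "ft_force": force on the tool from outside, world axes, zero at the start; "wrist_torque": the same for the moment, N m; "grip_width": finger opening in m.
Only numpy, scipy, OpenCV 4.12 (cv2) and the standard library are available. Lean on these libraries where they do the work, as an engineer would, in place of code of your own. Each camera call takes 0.05 s, during which the arm holds its last target.

## Working session

There is one attempt and no reset: what is moved stays moved. The work goes in short steps, Python scripts to look and compute and a tool call to move; the robot and the scene stay as the last step left them, time stands still between calls to the robot, and variables do not carry over. Pictures are saved under pics/ and viewed, and the job is handed in when it is done.

Besides the shell and the picture viewer there is one more tool, called after ">>>" as name(argument=value, ...), one argument or row to a line, values as JSON. move_arm: Moves the arm, as the interface text tells. Shifts and turns lie within -1 to 1; 1 stands for 300 mm of shift or 30 degrees of turn. Its arguments: {"type":"object","properties":{"rows":{"type":"array"},"force":{"type":"number"}},"required":["rows"]}

```bash
mkdir -p pics; ls
python3 - <<'E'
from workcell import arm, eyes
import cv2
for n in("side","top"):
    c=eyes.camera(n); cv2.imwrite(f"pics/{n}0.png",c["color"][:,:,::-1]); print(n,c["mtx"].round(1).tolist(),c["world_to_cam"].round(3).tolist())
s=arm.observe()
for k in s: print(k,s[k])
E
```

```text
pics
side [[368.5, 0.0, 257.7], [0.0, 368.5, 192.7], [0.0, 0.0, 1.0]] [[0.875, -0.483, 0.011, -0.456], [-0.309, -0.575, -0.757, 0.227], [0.372, 0.66, -0.653, 0.974], [0.0, 0.0, 0.0, 1.0]]
top [[482.5, 0.0, 264.3], [0.0, 482.5, 193.8], [0.0, 0.0, 1.0]] [[0.028, -0.999, 0.016, -0.012], [-0.998, -0.029, -0.058, 0.531], [0.059, -0.015, -0.998, 1.22], [0.0, 0.0, 0.0, 1.0]]
clock 0.1
joints [ 6.08819486e+01  7.51019988e+00  8.53213354e+01 -3.85327607e-04
  8.72628013e+01 -4.89162436e+00]
joint_velocities [-0.01775439 -0.08516737 -0.26301544 -0.00211048 -0.02457115  0.0742698 ]
joint_torque [ 7.71974210e-04 -5.61342645e+01 -4.93096161e+01  7.70568196e-02
  2.90773372e-02 -9.91810316e-05]
eef_pos [0.24592655 0.54672778 0.21771475]
eef_rot [[-9.11931028e-01  4.10342745e-01 -7.95327304e-04]
 [ 4.10343494e-01  9.11929898e-01 -1.44166713e-03]
 [ 1.33705098e-04 -1.64105837e-03 -9.99998645e-01]]
ft_force [ 0.64783424 -0.23844576 -0.5289423 ]
wrist_torque [ 0.06263785 -0.05048738 -0.01683765]
grip_width 0.09298671802264456
```

View pics/top0.png

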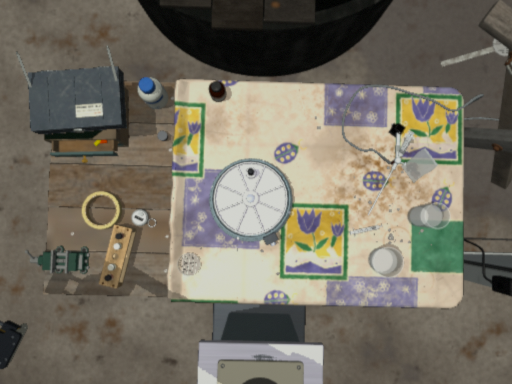

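View pics/side0.png

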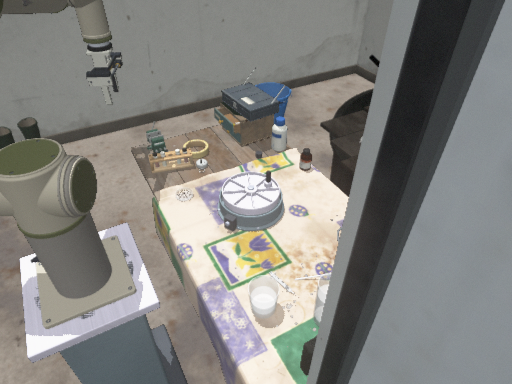

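The top view shows the wheel at about (252,199), the black knob at (251,172) and the shoe holder at about (270,238). I'll zoom in and measure these.

```bash
cat > h.py <<'E'
import numpy as np
def ray(c,u,v,z):
    M=c["world_to_cam"];R=M[:3,:3];t=M[:3,3]
    o=-R.T@t; d=R.T@np.linalg.inv(c["mtx"])@np.array([u,v,1.]); return o+d*(z-o[2])/d[2]
def proj(c,p):
    q=c["world_to_cam"][:3]@np.append(p,1); q=c["mtx"]@q; return q[:2]/q[2]
E
python3 - <<'E'
from workcell import eyes
from h import *
import cv2
c=eyes.camera("top");im=c["color"]; s=eyes.camera("side")
g=cv2.cvtColor(im,cv2.COLOR_RGB2GRAY); hsv=cv2.cvtColor(im,cv2.COLOR_RGB2HSV)
sub=np.zeros_like(g); sub[150:255,200:305]=1
m=((g<70)&(sub>0)).astype(np.uint8)
n,l,st,ce=cv2.connectedComponentsWithStats(m)
for i in range(1,n):
    if st[i,4]>8: print("dark",st[i],ce[i], ray(c,*ce[i],.121)[:2].round(4), ray(c,*ce[i],.046)[:2].round(4))
ci=cv2.HoughCircles(cv2.GaussianBlur(g,(3,3),0),cv2.HOUGH_GRADIENT,1,5,param1=100,param2=20,minRadius=30,maxRadius=50)
for x in ci[0][:6]: print(x, ray(c,x[0],x[1],.076)[:2].round(4), x[2]*1.14/482)
o=cv2.resize(im[150:255,195:310],None,fx=5,fy=5,interpolation=cv2.INTER_CUBIC); cv2.imwrite("pics/tz.png",o[:,:,::-1])
i2=s["color"]; o=cv2.resize(i2[150:250,200:320],None,fx=5,fy=5,interpolation=cv2.INTER_CUBIC); cv2.imwrite("pics/sz.png",o[:,:,::-1])
E
```

```text
dark [248 169   6   6  27] [250.44444444 171.59259259] [0.5761 0.0387] [0.584  0.0398]
[249.5 198.5  36.1] [0.515  0.0397] 0.08538174
[255.5 198.5  38.3] [0.5155 0.0251] 0.09058506
[251.5 203.5  45. ] [0.503  0.0345] 0.10643154
[415.5 141.5  46. ] [ 0.6674 -0.3648] 0.10879668
[246.5 203.5  42.7] [0.5027 0.0466] 0.1009917
[416.5 133.5  47.2] [ 0.6873 -0.3671] 0.11163485
```

View pics/tz.png

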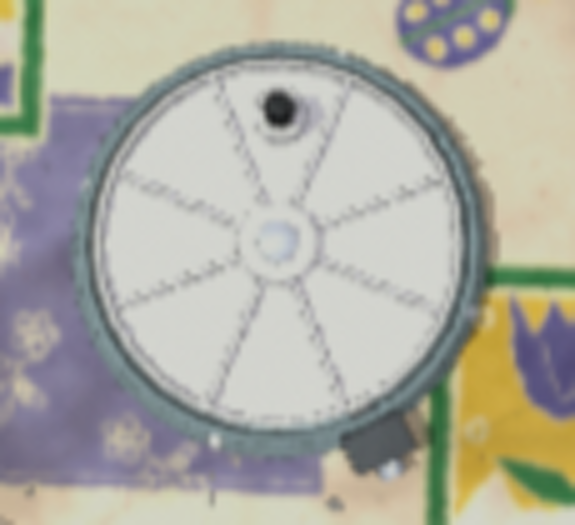

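View pics/sz.png

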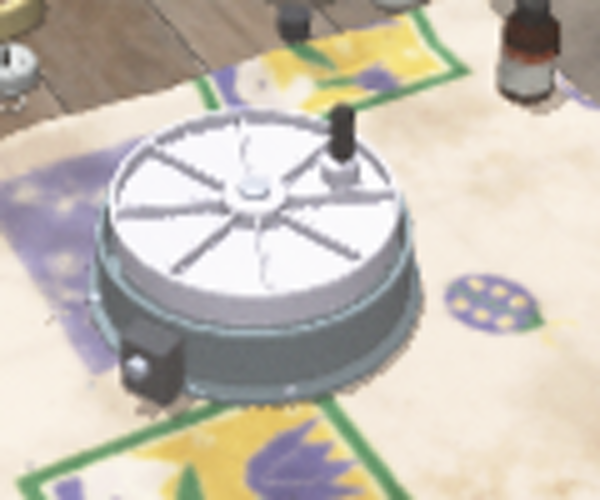

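Run:
```python
from workcell import eyes
from h import *
import cv2
c=eyes.camera("top");im=c["color"]; s=eyes.camera("side"); i2=s["color"]
# white wheel mask (low saturation, bright), ellipse fit of the hull
hsv=cv2.cvtColor(im,cv2.COLOR_RGB2HSV)
m=np.zeros(im.shape[:2],np.uint8); m[155:250,205:300]=((hsv[...,1]<22)&(hsv[...,2]>150))[155:250,205:300]
m=cv2.morphologyEx(m,cv2.MORPH_CLOSE,np.ones((5,5)))
n,l,st,ce=cv2.connectedComponentsWithStats(m);k=1+np.argmax(st[1:,4])
ct=max(cv2.findContours((l==k).astype(np.uint8),0,1)[0],key=cv2.contourArea)
e=cv2.fitEllipse(cv2.convexHull(ct));print("wheel ell",e,st[k]); C=ray(c,*e[0],.076);print("C rim",C, np.mean(e[1])/2*1.143/482)
print("C nut",ray(c,195+278/5-.4,150+240/5-.4,.086))
# knob in side view
g2=cv2.cvtColor(i2,cv2.COLOR_RGB2GRAY);mm=np.zeros_like(g2);mm[168:186,262:275]=(g2<90)[168:186,262:275]
ys,xs=np.nonzero(mm);print("side knob",xs.min(),xs.max(),ys.min(),ys.max(),xs.mean(),ys.mean())
K=ray(c,250.44,171.59,.121);print("K top",K,"r",np.linalg.norm((K-C)[:2]))
print("K mid in side z.102 ",ray(s,xs.mean(),ys.mean(),.102), "proj K",proj(s,[K[0],K[1],.102]))
S=ray(c,195+380/5-.4,150+437/5-.4,.046);d=(S-C)[:2];print("shoe",S,np.linalg.norm(d),np.degrees(np.arctan2(d[1],d[0])))
print("nut side",ray(s,200+255/5-.4,150+186/5-.4,.086))
```

```text
wheel ell ((236.15298461914062, 204.26162719726562), (92.01526641845703, 103.20259094238281), 56.89101791381836) [ 205  158   82   92 4606]
C rim [0.50009322 0.07170925 0.076     ] 0.11573340817605807
C nut [0.51677684 0.03793662 0.086     ]
side knob 266 270 172 181 268.0 176.4047619047619
K top [0.57613912 0.03868992 0.121     ] r 0.08290509491940759
K mid in side z.102  [0.57762976 0.03792211 0.102     ] proj K [267.46221928 176.40998352]
shoe [ 0.42224328 -0.01506953  0.046     ] 0.1165811725922407 -131.89553316317526
nut side [0.51509898 0.03587707 0.086     ]
```

>>> move_arm(
  rows=[
    {"dx": 0.09,"dy": -0.138,"dz": 0,"turn": 0,"jaw": 0.6},
    {"dx": 0.18,"dy": -0.276,"dz": 0,"turn": 0,"jaw": 0.6},
    {"dx": 0.27,"dy": -0.414,"dz": 0,"turn": 0,"jaw": 0.6},
    {"dx": 0.36,"dy": -0.552,"dz": 0,"turn": 0,"jaw": 0.6},
    {"dx": 0.45,"dy": -0.69,"dz": 0,"turn": 0,"jaw": 0.6},
  ],
  force=15,
)

```text
clock: 0.8
eef_pos: [0.3818, 0.3385, 0.2187]
eef_rot: [[-0.912, 0.41, 0.0], [0.41, 0.912, 0.0], [-0.0, 0.0, -1.0]]
ft_force: [0.0, 1.1, 0.6]
grip_width: 0.0582
```

>>> move_arm(
  rows=[
    {"dx": 0.09,"dy": -0.138,"dz": 0,"turn": 0,"jaw": 0.5},
    {"dx": 0.18,"dy": -0.276,"dz": 0,"turn": 0,"jaw": 0.5},
    {"dx": 0.27,"dy": -0.414,"dz": 0,"turn": 0,"jaw": 0.5},
    {"dx": 0.36,"dy": -0.552,"dz": 0,"turn": 0,"jaw": 0.5},
    {"dx": 0.45,"dy": -0.69,"dz": 0,"turn": 0,"jaw": 0.5},
  ],
)

```text
clock: 1.3
eef_pos: [0.517, 0.1313, 0.2189]
eef_rot: [[-0.912, 0.41, 0.001], [0.41, 0.912, 0.0], [-0.0, 0.0, -1.0]]
ft_force: [0.6, 0.9, -0.2]
grip_width: 0.0468
```

>>> move_arm(
  rows=[
    {"dx": 0.08,"dy": -0.12,"dz": -0.03,"turn": 0,"jaw": 0.5},
    {"dx": 0.16,"dy": -0.24,"dz": -0.06,"turn": 0,"jaw": 0.5},
    {"dx": 0.2,"dy": -0.307,"dz": -0.1,"turn": 0,"jaw": 0.5},
    {"dx": 0.2,"dy": -0.307,"dz": -0.15,"turn": 0,"jaw": 0.5},
    {"dx": 0.2,"dy": -0.307,"dz": -0.2,"turn": 0,"jaw": 0.5},
  ],
)

```text
clock: 1.8
eef_pos: [0.576, 0.0409, 0.1576]
eef_rot: [[-0.911, 0.411, -0.0], [0.411, 0.911, 0.0], [0.001, 0.0, -1.0]]
ft_force: [0.3, 0.0, 0.0]
grip_width: 0.0465
```

Run:
```python
from workcell import arm,eyes
import cv2
s=arm.observe();print(s["clock"],s["eef_pos"],s["grip_width"])
for n,(a,b,x,y) in {"side":(100,250,180,330),"top":(120,250,180,310)}.items():
    c=eyes.camera(n)["color"][a:b,x:y]; cv2.imwrite(f"pics/{n}1.png",cv2.resize(c,None,fx=4,fy=4,interpolation=cv2.INTER_CUBIC)[:,:,::-1])
```

```text
1.8 [0.57603063 0.04091167 0.15758253] 0.04651069235962382
```

View pics/side1.png

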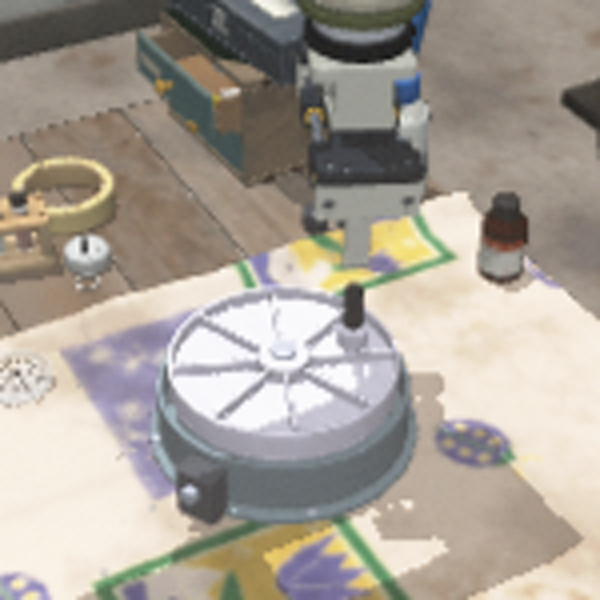

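The fingers are right above the knob, at about (353,300) in the zoomed side view. Next I lower and grip.

>>> move_arm(
  rows=[
    {"dx": 0.003,"dy": -0.006,"dz": -0.07,"turn": 0,"jaw": 0.5},
    {"dx": 0.003,"dy": -0.006,"dz": -0.14,"turn": 0,"jaw": 0.5},
    {"dx": 0.003,"dy": -0.006,"dz": -0.2,"turn": 0,"jaw": 0.5},
    {"dx": 0.003,"dy": -0.006,"dz": -0.23,"turn": 0,"jaw": 0.5},
    {"dx": 0.003,"dy": -0.006,"dz": -0.23,"turn": 0,"jaw": 0.3},
  ],
)

```text
clock: 2.4
eef_pos: [0.5758, 0.0403, 0.0886]
eef_rot: [[-0.913, 0.409, -0.002], [0.409, 0.913, 0.0], [0.002, -0.001, -1.0]]
ft_force: [0.2, 0.2, 0.5]
grip_width: 0.0419
```

>>> move_arm(
  rows=[
    {"dx": 0,"dy": 0,"dz": 0,"turn": 0,"jaw": 0},
    {"dx": 0,"dy": 0,"dz": 0,"turn": 0,"jaw": 0},
    {"dx": 0,"dy": 0,"dz": 0,"turn": 0,"jaw": 0},
    {"dx": 0,"dy": 0,"dz": 0,"turn": 0,"jaw": 0},
    {"dx": 0,"dy": 0,"dz": 0,"turn": 0,"jaw": 0},
  ],
)

```text
clock: 2.9
eef_pos: [0.5778, 0.0392, 0.0907]
eef_rot: [[-0.912, 0.41, 0.002], [0.41, 0.912, 0.0], [-0.002, 0.001, -1.0]]
ft_force: [-0.3, 0.3, 4.6]
grip_width: 0.0154
```

Run:
```python
from workcell import arm,eyes
import cv2
s=arm.observe();print(s["clock"],s["eef_pos"],s["grip_width"],s["ft_force"])
for n,(a,b,x,y) in {"side":(100,250,180,330),"top":(120,250,180,310)}.items():
    c=eyes.camera(n)["color"][a:b,x:y]; cv2.imwrite(f"pics/{n}2.png",cv2.resize(c,None,fx=4,fy=4,interpolation=cv2.INTER_CUBIC)[:,:,::-1])
```

```text
2.9 [0.57780727 0.03923845 0.09072258] 0.01543472593006273 [-0.34625984  0.3372281   4.60587689]
```

View pics/side2.png

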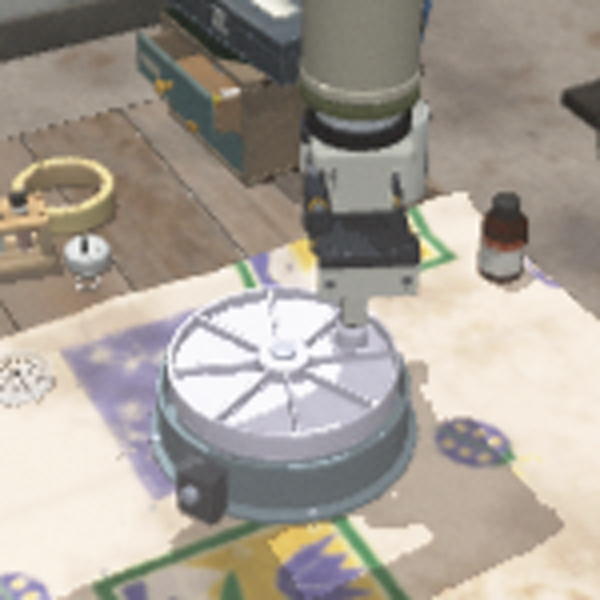

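View pics/top2.png

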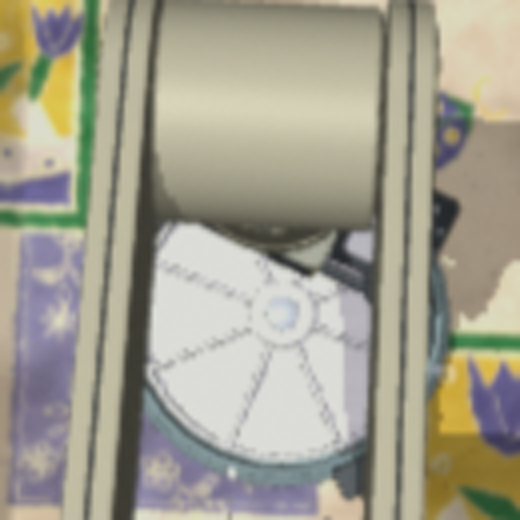

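Width is 15.4 mm and the knob is between the pads. I'll get the chord steps round the circle (12° a call).

Run:
```python
import numpy as np
for t in range(2,362,12):
    a,b=np.radians([t,t+12]); print(t,(62/300*(np.cos(b)-np.cos(a))).round(3),(62/300*(np.sin(b)-np.sin(a))).round(3))
```

```text
2 -0.006 0.043
14 -0.015 0.041
26 -0.023 0.037
38 -0.03 0.031
50 -0.036 0.024
62 -0.04 0.016
74 -0.043 0.008
86 -0.043 -0.002
98 -0.042 -0.01
110 -0.039 -0.019
122 -0.034 -0.027
134 -0.028 -0.033
146 -0.02 -0.038
158 -0.012 -0.042
170 -0.003 -0.043
182 0.006 -0.043
194 0.015 -0.041
206 0.023 -0.037
218 0.03 -0.031
230 0.036 -0.024
242 0.04 -0.016
254 0.043 -0.008
266 0.043 0.002
278 0.042 0.01
290 0.039 0.019
302 0.034 0.027
314 0.028 0.033
326 0.02 0.038
338 0.012 0.042
350 0.003 0.043
```

>>> move_arm(
  rows=[
    {"dx": -0.001,"dy": 0.009,"dz": 0,"turn": 0,"jaw": 0},
    {"dx": -0.002,"dy": 0.017,"dz": 0,"turn": 0,"jaw": 0},
    {"dx": -0.003,"dy": 0.026,"dz": 0,"turn": 0,"jaw": 0},
    {"dx": -0.004,"dy": 0.034,"dz": 0,"turn": 0,"jaw": 0},
    {"dx": -0.006,"dy": 0.043,"dz": 0,"turn": 0,"jaw": 0},
  ],
)

```text
clock: 3.5
eef_pos: [0.576, 0.052, 0.0907]
eef_rot: [[-0.912, 0.41, 0.002], [0.41, 0.912, -0.0], [-0.002, 0.0, -1.0]]
ft_force: [-1.0, -1.0, 5.7]
grip_width: 0.0157
```

>>> move_arm(
  rows=[
    {"dx": -0.003,"dy": 0.008,"dz": 0,"turn": 0,"jaw": 0},
    {"dx": -0.006,"dy": 0.016,"dz": 0,"turn": 0,"jaw": 0},
    {"dx": -0.009,"dy": 0.025,"dz": 0,"turn": 0,"jaw": 0},
    {"dx": -0.012,"dy": 0.033,"dz": 0,"turn": 0,"jaw": 0},
    {"dx": -0.015,"dy": 0.041,"dz": 0,"turn": 0,"jaw": 0},
  ],
)

```text
clock: 4.0
eef_pos: [0.5715, 0.0644, 0.0906]
eef_rot: [[-0.912, 0.41, 0.002], [0.41, 0.912, -0.0], [-0.002, 0.0, -1.0]]
ft_force: [-1.3, -0.8, 6.6]
grip_width: 0.0156
```

>>> move_arm(
  rows=[
    {"dx": -0.005,"dy": 0.007,"dz": 0,"turn": 0,"jaw": 0},
    {"dx": -0.009,"dy": 0.015,"dz": 0,"turn": 0,"jaw": 0},
    {"dx": -0.014,"dy": 0.022,"dz": 0,"turn": 0,"jaw": 0},
    {"dx": -0.018,"dy": 0.03,"dz": 0,"turn": 0,"jaw": 0},
    {"dx": -0.023,"dy": 0.037,"dz": 0,"turn": 0,"jaw": 0},
  ],
)

```text
clock: 4.5
eef_pos: [0.5645, 0.0754, 0.0906]
eef_rot: [[-0.912, 0.41, 0.001], [0.41, 0.912, -0.0], [-0.001, 0.0, -1.0]]
ft_force: [-0.1, -1.5, 7.3]
grip_width: 0.0159
```

>>> move_arm(
  rows=[
    {"dx": -0.006,"dy": 0.006,"dz": 0,"turn": 0,"jaw": 0},
    {"dx": -0.012,"dy": 0.012,"dz": 0,"turn": 0,"jaw": 0},
    {"dx": -0.018,"dy": 0.019,"dz": 0,"turn": 0,"jaw": 0},
    {"dx": -0.024,"dy": 0.025,"dz": 0,"turn": 0,"jaw": 0},
    {"dx": -0.03,"dy": 0.031,"dz": 0,"turn": 0,"jaw": 0},
  ],
)

```text
clock: 5.0
eef_pos: [0.5555, 0.0847, 0.0907]
eef_rot: [[-0.912, 0.41, 0.002], [0.41, 0.912, -0.0], [-0.002, 0.0, -1.0]]
ft_force: [-1.3, -2.0, 6.4]
grip_width: 0.0153
```

>>> move_arm(
  rows=[
    {"dx": -0.007,"dy": 0.005,"dz": 0,"turn": 0,"jaw": 0},
    {"dx": -0.014,"dy": 0.01,"dz": 0,"turn": 0,"jaw": 0},
    {"dx": -0.022,"dy": 0.014,"dz": 0,"turn": 0,"jaw": 0},
    {"dx": -0.029,"dy": 0.019,"dz": 0,"turn": 0,"jaw": 0},
    {"dx": -0.036,"dy": 0.024,"dz": 0,"turn": 0,"jaw": 0},
  ],
)

```text
clock: 5.5
eef_pos: [0.5448, 0.0919, 0.0907]
eef_rot: [[-0.912, 0.41, 0.002], [0.41, 0.912, -0.0], [-0.002, 0.0, -1.0]]
ft_force: [-0.2, -2.8, 7.3]
grip_width: 0.0156
```

>>> move_arm(
  rows=[
    {"dx": -0.008,"dy": 0.003,"dz": 0,"turn": 0,"jaw": 0},
    {"dx": -0.016,"dy": 0.006,"dz": 0,"turn": 0,"jaw": 0},
    {"dx": -0.024,"dy": 0.01,"dz": 0,"turn": 0,"jaw": 0},
    {"dx": -0.032,"dy": 0.013,"dz": 0,"turn": 0,"jaw": 0},
    {"dx": -0.04,"dy": 0.016,"dz": 0,"turn": 0,"jaw": 0},
  ],
)

```text
clock: 6.0
eef_pos: [0.5329, 0.0967, 0.0907]
eef_rot: [[-0.912, 0.41, 0.002], [0.41, 0.912, -0.0], [-0.002, 0.001, -1.0]]
ft_force: [-0.8, -2.1, 6.1]
grip_width: 0.0148
```

>>> move_arm(
  rows=[
    {"dx": -0.009,"dy": 0.002,"dz": 0,"turn": 0,"jaw": 0},
    {"dx": -0.017,"dy": 0.004,"dz": 0,"turn": 0,"jaw": 0},
    {"dx": -0.026,"dy": 0.005,"dz": 0,"turn": 0,"jaw": 0},
    {"dx": -0.034,"dy": 0.007,"dz": 0,"turn": 0,"jaw": 0},
    {"dx": -0.043,"dy": 0.008,"dz": 0,"turn": 0,"jaw": 0},
  ],
)

```text
clock: 6.5
eef_pos: [0.52, 0.0989, 0.0907]
eef_rot: [[-0.912, 0.41, 0.002], [0.41, 0.912, -0.001], [-0.002, 0.0, -1.0]]
ft_force: [0.6, -2.6, 6.5]
grip_width: 0.0154
```

>>> move_arm(
  rows=[
    {"dx": -0.009,"dy": 0,"dz": 0,"turn": 0,"jaw": 0},
    {"dx": -0.017,"dy": 0,"dz": 0,"turn": 0,"jaw": 0},
    {"dx": -0.026,"dy": -0.001,"dz": 0,"turn": 0,"jaw": 0},
    {"dx": -0.034,"dy": -0.001,"dz": 0,"turn": 0,"jaw": 0},
    {"dx": -0.043,"dy": -0.002,"dz": 0,"turn": 0,"jaw": 0},
  ],
)

```text
clock: 7.0
eef_pos: [0.5072, 0.0985, 0.0906]
eef_rot: [[-0.912, 0.41, 0.002], [0.41, 0.912, -0.0], [-0.002, 0.001, -1.0]]
ft_force: [1.0, -1.8, 6.1]
grip_width: 0.0156
```

>>> move_arm(
  rows=[
    {"dx": -0.008,"dy": -0.002,"dz": 0,"turn": 0,"jaw": 0},
    {"dx": -0.017,"dy": -0.004,"dz": 0,"turn": 0,"jaw": 0},
    {"dx": -0.025,"dy": -0.006,"dz": 0,"turn": 0,"jaw": 0},
    {"dx": -0.034,"dy": -0.008,"dz": 0,"turn": 0,"jaw": 0},
    {"dx": -0.042,"dy": -0.01,"dz": 0,"turn": 0,"jaw": 0},
  ],
)

```text
clock: 7.5
eef_pos: [0.4946, 0.0954, 0.0907]
eef_rot: [[-0.912, 0.41, 0.002], [0.41, 0.912, -0.0], [-0.002, 0.001, -1.0]]
ft_force: [1.9, -2.7, 6.0]
grip_width: 0.0156
```

>>> move_arm(
  rows=[
    {"dx": -0.008,"dy": -0.004,"dz": 0,"turn": 0,"jaw": 0},
    {"dx": -0.016,"dy": -0.008,"dz": 0,"turn": 0,"jaw": 0},
    {"dx": -0.023,"dy": -0.011,"dz": 0,"turn": 0,"jaw": 0},
    {"dx": -0.031,"dy": -0.015,"dz": 0,"turn": 0,"jaw": 0},
    {"dx": -0.039,"dy": -0.019,"dz": 0,"turn": 0,"jaw": 0},
  ],
)

```text
clock: 8.0
eef_pos: [0.483, 0.0897, 0.0907]
eef_rot: [[-0.912, 0.41, 0.003], [0.41, 0.912, -0.0], [-0.002, 0.001, -1.0]]
ft_force: [1.8, -2.1, 5.3]
grip_width: 0.0157
```

>>> move_arm(
  rows=[
    {"dx": -0.007,"dy": -0.005,"dz": 0,"turn": 0,"jaw": 0},
    {"dx": -0.014,"dy": -0.011,"dz": 0,"turn": 0,"jaw": 0},
    {"dx": -0.02,"dy": -0.016,"dz": 0,"turn": 0,"jaw": 0},
    {"dx": -0.027,"dy": -0.022,"dz": 0,"turn": 0,"jaw": 0},
    {"dx": -0.034,"dy": -0.027,"dz": 0,"turn": 0,"jaw": 0},
  ],
)

```text
clock: 8.5
eef_pos: [0.4728, 0.0818, 0.0907]
eef_rot: [[-0.912, 0.41, 0.002], [0.41, 0.912, -0.0], [-0.002, 0.001, -1.0]]
ft_force: [2.5, -1.8, 5.9]
grip_width: 0.0159
```

>>> move_arm(
  rows=[
    {"dx": -0.006,"dy": -0.007,"dz": 0,"turn": 0,"jaw": 0},
    {"dx": -0.011,"dy": -0.013,"dz": 0,"turn": 0,"jaw": 0},
    {"dx": -0.017,"dy": -0.02,"dz": 0,"turn": 0,"jaw": 0},
    {"dx": -0.022,"dy": -0.026,"dz": 0,"turn": 0,"jaw": 0},
    {"dx": -0.028,"dy": -0.033,"dz": 0,"turn": 0,"jaw": 0},
  ],
)

```text
clock: 9.0
eef_pos: [0.4645, 0.0719, 0.0907]
eef_rot: [[-0.912, 0.41, 0.003], [0.41, 0.912, -0.0], [-0.002, 0.001, -1.0]]
ft_force: [2.6, -0.6, 5.7]
grip_width: 0.0152
```

>>> move_arm(
  rows=[
    {"dx": -0.004,"dy": -0.008,"dz": 0,"turn": 0,"jaw": 0},
    {"dx": -0.008,"dy": -0.015,"dz": 0,"turn": 0,"jaw": 0},
    {"dx": -0.012,"dy": -0.023,"dz": 0,"turn": 0,"jaw": 0},
    {"dx": -0.016,"dy": -0.03,"dz": 0,"turn": 0,"jaw": 0},
    {"dx": -0.02,"dy": -0.038,"dz": 0,"turn": 0,"jaw": 0},
  ],
)

```text
clock: 9.5
eef_pos: [0.4584, 0.0606, 0.0907]
eef_rot: [[-0.912, 0.41, 0.003], [0.41, 0.912, 0.0], [-0.002, 0.001, -1.0]]
ft_force: [1.9, 0.2, 5.3]
grip_width: 0.0159
```

>>> move_arm(
  rows=[
    {"dx": -0.002,"dy": -0.008,"dz": 0,"turn": 0,"jaw": 0},
    {"dx": -0.005,"dy": -0.017,"dz": 0,"turn": 0,"jaw": 0},
    {"dx": -0.007,"dy": -0.025,"dz": 0,"turn": 0,"jaw": 0},
    {"dx": -0.01,"dy": -0.034,"dz": 0,"turn": 0,"jaw": 0},
    {"dx": -0.012,"dy": -0.042,"dz": 0,"turn": 0,"jaw": 0},
  ],
)

```text
clock: 10.0
eef_pos: [0.455, 0.049, 0.0907]
eef_rot: [[-0.912, 0.41, 0.003], [0.41, 0.912, 0.002], [-0.002, 0.003, -1.0]]
ft_force: [2.0, 5.5, 4.6]
grip_width: 0.0151
```

Drag rises: 5.5 N against the motion at about 169°. From here I go finer, to find where the zone ends.

>>> move_arm(
  rows=[
    {"dx": 0,"dy": -0.004,"dz": 0,"turn": 0,"jaw": 0},
    {"dx": -0.001,"dy": -0.008,"dz": 0,"turn": 0,"jaw": 0},
    {"dx": -0.001,"dy": -0.011,"dz": 0,"turn": 0,"jaw": 0},
    {"dx": -0.002,"dy": -0.015,"dz": 0,"turn": 0,"jaw": 0},
    {"dx": -0.002,"dy": -0.018,"dz": 0,"turn": 0,"jaw": 0},
  ],
)

```text
clock: 10.5
eef_pos: [0.4542, 0.0436, 0.0907]
eef_rot: [[-0.912, 0.41, 0.002], [0.41, 0.912, 0.002], [-0.001, 0.003, -1.0]]
ft_force: [0.0, 4.3, 6.5]
grip_width: 0.0157
```

>>> move_arm(
  rows=[
    {"dx": 0,"dy": -0.004,"dz": 0,"turn": 0,"jaw": 0},
    {"dx": 0,"dy": -0.007,"dz": 0,"turn": 0,"jaw": 0},
    {"dx": 0,"dy": -0.011,"dz": 0,"turn": 0,"jaw": 0},
    {"dx": 0,"dy": -0.014,"dz": 0,"turn": 0,"jaw": 0},
    {"dx": -0.001,"dy": -0.018,"dz": 0,"turn": 0,"jaw": 0},
  ],
)

```text
clock: 11.0
eef_pos: [0.4538, 0.0382, 0.0907]
eef_rot: [[-0.912, 0.41, 0.002], [0.41, 0.912, 0.002], [-0.001, 0.003, -1.0]]
ft_force: [1.0, 5.7, 6.6]
grip_width: 0.0155
```

>>> move_arm(
  rows=[
    {"dx": 0,"dy": -0.004,"dz": 0,"turn": 0,"jaw": 0},
    {"dx": 0,"dy": -0.007,"dz": 0,"turn": 0,"jaw": 0},
    {"dx": 0,"dy": -0.011,"dz": 0,"turn": 0,"jaw": 0},
    {"dx": 0.001,"dy": -0.014,"dz": 0,"turn": 0,"jaw": 0},
    {"dx": 0.001,"dy": -0.018,"dz": 0,"turn": 0,"jaw": 0},
  ],
)

```text
clock: 11.5
eef_pos: [0.454, 0.0319, 0.0906]
eef_rot: [[-0.912, 0.41, 0.002], [0.41, 0.912, 0.0], [-0.002, 0.001, -1.0]]
ft_force: [0.3, 0.3, 6.6]
grip_width: 0.0157
```

>>> move_arm(
  rows=[
    {"dx": 0,"dy": -0.004,"dz": 0,"turn": 0,"jaw": 0},
    {"dx": 0.001,"dy": -0.007,"dz": 0,"turn": 0,"jaw": 0},
    {"dx": 0.001,"dy": -0.011,"dz": 0,"turn": 0,"jaw": 0},
    {"dx": 0.002,"dy": -0.014,"dz": 0,"turn": 0,"jaw": 0},
    {"dx": 0.003,"dy": -0.018,"dz": 0,"turn": 0,"jaw": 0},
  ],
)

```text
clock: 12.0
eef_pos: [0.4548, 0.0264, 0.0906]
eef_rot: [[-0.912, 0.41, 0.002], [0.41, 0.912, 0.0], [-0.001, 0.001, -1.0]]
ft_force: [-1.3, 0.8, 8.3]
grip_width: 0.0155
```

Exit is between y = 0.038 and 0.032. I go back and sample this edge finely.

>>> move_arm(
  rows=[
    {"dx": -0.001,"dy": 0.005,"dz": 0,"turn": 0,"jaw": 0},
    {"dx": -0.002,"dy": 0.01,"dz": 0,"turn": 0,"jaw": 0},
    {"dx": -0.002,"dy": 0.014,"dz": 0,"turn": 0,"jaw": 0},
    {"dx": -0.003,"dy": 0.018,"dz": 0,"turn": 0,"jaw": 0},
    {"dx": -0.003,"dy": 0.022,"dz": 0,"turn": 0,"jaw": 0},
  ],
)

```text
clock: 12.5
eef_pos: [0.4539, 0.0328, 0.0906]
eef_rot: [[-0.912, 0.41, 0.002], [0.41, 0.912, -0.0], [-0.002, 0.0, -1.0]]
ft_force: [-1.0, -2.6, 8.2]
grip_width: 0.0157
```

>>> move_arm(
  rows=[
    {"dx": 0,"dy": 0.002,"dz": 0,"turn": 0,"jaw": 0},
    {"dx": 0,"dy": 0.004,"dz": 0,"turn": 0,"jaw": 0},
    {"dx": 0,"dy": 0.005,"dz": 0,"turn": 0,"jaw": 0},
    {"dx": 0,"dy": 0.007,"dz": 0,"turn": 0,"jaw": 0},
    {"dx": -0.001,"dy": 0.009,"dz": 0,"turn": 0,"jaw": 0},
  ],
)

```text
clock: 13.0
eef_pos: [0.4538, 0.0342, 0.0907]
eef_rot: [[-0.912, 0.411, 0.002], [0.411, 0.912, -0.003], [-0.003, -0.002, -1.0]]
ft_force: [1.2, -7.7, 6.6]
grip_width: 0.0154
```

>>> move_arm(
  rows=[
    {"dx": 0,"dy": 0.002,"dz": 0,"turn": 0,"jaw": 0},
    {"dx": 0,"dy": 0.004,"dz": 0,"turn": 0,"jaw": 0},
    {"dx": 0,"dy": 0.006,"dz": 0,"turn": 0,"jaw": 0},
    {"dx": 0,"dy": 0.008,"dz": 0,"turn": 0,"jaw": 0},
    {"dx": 0,"dy": 0.01,"dz": 0,"turn": 0,"jaw": 0},
  ],
)

```text
clock: 13.5
eef_pos: [0.4538, 0.0375, 0.0906]
eef_rot: [[-0.912, 0.411, 0.002], [0.411, 0.912, -0.002], [-0.003, -0.001, -1.0]]
ft_force: [-0.2, -5.7, 7.5]
grip_width: 0.0159
```

>>> move_arm(
  rows=[
    {"dx": 0,"dy": 0.006,"dz": 0,"turn": 0,"jaw": 0},
    {"dx": 0,"dy": 0.012,"dz": 0,"turn": 0,"jaw": 0},
    {"dx": 0.001,"dy": 0.018,"dz": 0,"turn": 0,"jaw": 0},
    {"dx": 0.002,"dy": 0.024,"dz": 0,"turn": 0,"jaw": 0},
    {"dx": 0.003,"dy": 0.03,"dz": 0,"turn": 0,"jaw": 0},
  ],
)

```text
clock: 14.0
eef_pos: [0.4545, 0.0467, 0.0906]
eef_rot: [[-0.912, 0.411, 0.002], [0.411, 0.912, -0.002], [-0.002, -0.001, -1.0]]
ft_force: [-0.9, -5.6, 6.8]
grip_width: 0.0155
```

>>> move_arm(
  rows=[
    {"dx": 0.001,"dy": 0.004,"dz": 0,"turn": 0,"jaw": 0},
    {"dx": 0.001,"dy": 0.008,"dz": 0,"turn": 0,"jaw": 0},
    {"dx": 0.002,"dy": 0.011,"dz": 0,"turn": 0,"jaw": 0},
    {"dx": 0.002,"dy": 0.014,"dz": 0,"turn": 0,"jaw": 0},
    {"dx": 0.003,"dy": 0.016,"dz": 0,"turn": 0,"jaw": 0},
  ],
)

```text
clock: 14.5
eef_pos: [0.4557, 0.0522, 0.0907]
eef_rot: [[-0.912, 0.41, 0.002], [0.41, 0.912, -0.0], [-0.002, 0.001, -1.0]]
ft_force: [0.2, -1.0, 5.8]
grip_width: 0.0156
```

>>> move_arm(
  rows=[
    {"dx": 0.001,"dy": 0.002,"dz": 0,"turn": 0,"jaw": 0},
    {"dx": 0.001,"dy": 0.004,"dz": 0,"turn": 0,"jaw": 0},
    {"dx": 0.002,"dy": 0.006,"dz": 0,"turn": 0,"jaw": 0},
    {"dx": 0.002,"dy": 0.008,"dz": 0,"turn": 0,"jaw": 0},
    {"dx": 0.003,"dy": 0.01,"dz": 0,"turn": 0,"jaw": 0},
  ],
)

```text
clock: 15.0
eef_pos: [0.4566, 0.0554, 0.0906]
eef_rot: [[-0.912, 0.41, 0.002], [0.41, 0.912, -0.0], [-0.002, 0.001, -1.0]]
ft_force: [0.8, 0.2, 6.7]
grip_width: 0.0157
```

Drag edges are at y ≈ 0.0335 and ≈ 0.051, so the middle is at y ≈ 0.0425. I go there, relax, and release.

>>> move_arm(
  rows=[
    {"dx": -0.002,"dy": -0.01,"dz": 0,"turn": 0,"jaw": 0},
    {"dx": -0.004,"dy": -0.02,"dz": 0,"turn": 0,"jaw": 0},
    {"dx": -0.006,"dy": -0.03,"dz": 0,"turn": 0,"jaw": 0},
    {"dx": -0.008,"dy": -0.039,"dz": 0,"turn": 0,"jaw": 0},
    {"dx": -0.009,"dy": -0.043,"dz": 0,"turn": 0,"jaw": 0},
  ],
)

```text
clock: 15.5
eef_pos: [0.4541, 0.0434, 0.0907]
eef_rot: [[-0.912, 0.41, 0.003], [0.41, 0.912, 0.002], [-0.002, 0.003, -1.0]]
ft_force: [3.0, 5.1, 4.7]
grip_width: 0.016
```

>>> move_arm(
  rows=[
    {"dx": 0,"dy": 0,"dz": 0,"turn": 0,"jaw": 0},
    {"dx": 0,"dy": 0,"dz": 0,"turn": 0,"jaw": 0},
    {"dx": 0,"dy": 0,"dz": 0,"turn": 0,"jaw": 0},
    {"dx": 0,"dy": 0,"dz": 0,"turn": 0,"jaw": 0},
    {"dx": 0,"dy": 0,"dz": 0,"turn": 0,"jaw": 0},
  ],
)

```text
clock: 16.0
eef_pos: [0.4541, 0.0432, 0.0907]
eef_rot: [[-0.912, 0.41, 0.003], [0.41, 0.912, 0.001], [-0.002, 0.002, -1.0]]
ft_force: [2.1, 4.7, 5.6]
grip_width: 0.0153
```

>>> move_arm(
  rows=[
    {"dx": 0,"dy": 0,"dz": 0,"turn": 0,"jaw": 0.3},
    {"dx": 0,"dy": 0,"dz": 0,"turn": 0,"jaw": 0.45},
    {"dx": 0,"dy": 0,"dz": 0,"turn": 0,"jaw": 0.45},
    {"dx": 0,"dy": 0,"dz": 0,"turn": 0,"jaw": 0.45},
    {"dx": 0,"dy": 0,"dz": 0,"turn": 0,"jaw": 0.45},
  ],
)

```text
clock: 16.5
eef_pos: [0.4526, 0.0425, 0.0894]
eef_rot: [[-0.912, 0.41, -0.001], [0.41, 0.912, -0.0], [0.0, -0.0, -1.0]]
ft_force: [0.2, 1.0, 0.2]
grip_width: 0.0414
```

Released, and force is about zero. Straight up.

>>> move_arm(
  rows=[
    {"dx": 0,"dy": 0,"dz": 0.07,"turn": 0,"jaw": 0.45},
    {"dx": 0,"dy": 0,"dz": 0.14,"turn": 0,"jaw": 0.45},
    {"dx": 0,"dy": 0,"dz": 0.25,"turn": 0,"jaw": 0.45},
    {"dx": 0,"dy": 0,"dz": 0.35,"turn": 0,"jaw": 0.45},
    {"dx": 0,"dy": 0,"dz": 0.4,"turn": 0,"jaw": 0.45},
  ],
)

```text
clock: 17.0
eef_pos: [0.454, 0.0425, 0.2125]
eef_rot: [[-0.912, 0.41, 0.004], [0.41, 0.912, -0.0], [-0.003, 0.001, -1.0]]
ft_force: [0.5, 0.9, 0.7]
grip_width: 0.0416
```

>>> move_arm(
  rows=[
    {"dx": 0,"dy": 0.15,"dz": 0,"turn": 0,"jaw": 0.45},
    {"dx": 0,"dy": 0.3,"dz": 0,"turn": 0,"jaw": 0.45},
    {"dx": 0,"dy": 0.45,"dz": 0,"turn": 0,"jaw": 0.45},
    {"dx": 0,"dy": 0.6,"dz": 0,"turn": 0,"jaw": 0.45},
    {"dx": 0,"dy": 0.75,"dz": 0,"turn": 0,"jaw": 0.45},
  ],
)

```text
clock: 17.5
eef_pos: [0.4523, 0.2692, 0.2088]
eef_rot: [[-0.912, 0.41, -0.001], [0.41, 0.912, -0.0], [0.0, -0.001, -1.0]]
ft_force: [0.7, 0.1, -0.0]
grip_width: 0.0424
```

>>> move_arm(
  rows=[
    {"dx": 0,"dy": 0,"dz": 0,"turn": 0,"jaw": 0.45},
    {"dx": 0,"dy": 0,"dz": 0,"turn": 0,"jaw": 0.45},
    {"dx": 0,"dy": 0,"dz": 0,"turn": 0,"jaw": 0.45},
    {"dx": 0,"dy": 0,"dz": 0,"turn": 0,"jaw": 0.45},
    {"dx": 0,"dy": 0,"dz": 0,"turn": 0,"jaw": 0.45},
  ],
)

```text
clock: 18.0
eef_pos: [0.4532, 0.2665, 0.2097]
eef_rot: [[-0.911, 0.412, 0.0], [0.412, 0.911, -0.0], [-0.0, 0.0, -1.0]]
ft_force: [-0.4, -0.7, 0.2]
grip_width: 0.0418
```

Run:
```python
from workcell import arm,eyes
from h import *
import cv2
c=eyes.camera("top");im=c["color"]; cv2.imwrite("pics/top9.png",im[:,:,::-1])
g=cv2.cvtColor(im,cv2.COLOR_RGB2GRAY); m=np.zeros_like(g); m[185:235,230:275]=(g<80)[185:235,230:275]
n,l,st,ce=cv2.connectedComponentsWithStats(m)
for i in range(1,n):
    if st[i,4]>8: print(st[i],ce[i],ray(c,*ce[i],.121))
s=arm.observe();print(s["clock"],s["ft_force"],s["eef_pos"])
```

```text
[244 221   6   6  27] [246.40740741 223.25925926] [0.45486494 0.04449543 0.121     ]
18.05 [ 0.22818133 -0.20585673 -0.52718854] [0.45318246 0.26664787 0.20976554]
```

View pics/top9.png

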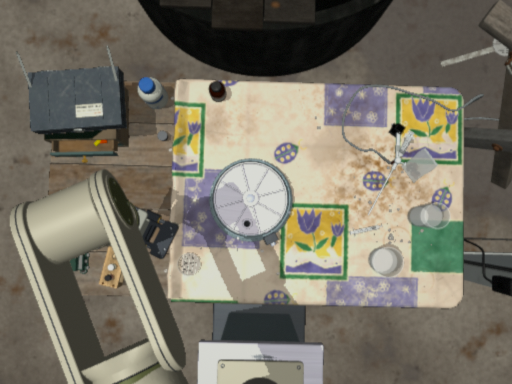

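The knob stands at pixel (246,223), which is world (0.455, 0.044) and in the middle of the zone. Nothing else has moved, and the arm is clear.

```bash
python3 -c "
from workcell import workorder; print(workorder.hand_in())"
```

```text
the job is handed in; nothing more can be done
None
```

I left the wheel standing near the middle of its tight spot, let go of the knob and handed the job in at about 18 s. No verdict was reported.

- **Finding the spot:** I gripped the crank knob and turned the wheel counterclockwise by about 185°. The drag was about 1 N until the knob stood near 169° as seen from above (0° along the robot's x axis), where it rose to 4–6 N. I turned back through the spot to feel both edges. In knob position these lie at y ≈ 0.0335 m and y ≈ 0.051 m, a width of about 0.28 rad against the nominal 0.33, so the edges are only known to within a few millimetres. One reading inside reached 7.7 N.
- **Where it stands:** I stopped at y ≈ 0.043 m while the drag was still about 5 N, then opened the fingers and moved the arm away.
- **Last checks:**
  - After release the tool force is about zero.
  - The top camera shows the knob at y ≈ 0.0445 m. That is 1–2 mm from where I let go, within the camera's 2 mm accuracy and about 0.04 rad from the middle I worked out.
  - By eye, the small things look unmoved in that picture.
- **Not checked:** I did not measure the contact force on the shoe after letting go. That the wheel still rubs follows from its position.

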